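# Clamp the meter's lamp in its lever chuck, then hold the tall glass cell in the beam

### The job

The lamp of the oil clarity meter stands loose in its chuck: swing the chuck's lever clockwise all the way to its stop, so that the three jaws close on the lamp's shank without turning the lamp away from the receiver. Then take the taller of the two glass cells out of its rest, gripping it by its two frosted broad faces only and never touching the clear windows, and finish while holding it still and upright in the light path, about midway between lamp and receiver, its middle on the beam and its windows square to the beam. Leave the short cell, the oil can and the marker alone, and do not let go of the tall cell at the end.

Things in the scene. Friction and masses are not known exactly. Their poses are not given: they have to be found in the camera images.
- beam_mid (a point): midpoint of the light path, fixed to the meter, 115 mm above the bench, 100 mm above the meter's rail. x axis: along the level beam (8 mm wide) from lamp to receiver; y left, z up. Lamp's nose 60 mm away on -x, receiver's nose 60 mm away on +x, nothing between. Lamp head 35 mm and receiver 50 mm wide, tops up to 140 mm above the bench
- chuck_axis (a point): point on the chuck's vertical axis, 66 mm above the bench, 4 mm above the jaws' tops; 100 mm behind beam_mid along the rail (-x), the lamp's shank passes through it. Axes as beam_mid. The chuck is a steel cylinder 60 mm wide with a knurled sleeve whose top is 57 mm above the bench
- chuck_sleeve (a joint): the chuck's knurled sleeve with its lever: 0 is fully open, 1.15 rad is closed, at a hard stop; it grows as the lever turns clockwise seen from above. It starts between 0 and 0.25. The three jaws slide in by 1.9 mm per rad and meet the lamp's shank at about 0.8. About 3 to 4 N at the knob turns it; it stays where it is left
- lever_knob (a point): grip point of the round upright black knob at the lever's end, moves with it: 95 mm from the chuck's axis, 66 mm above the bench. Knob 18 to 19 mm across, from 40 to 82 mm above the bench; the 10 mm lever bar (top 51 mm above the bench) joins its foot. At joint value q the lever points q - 0.575 rad clockwise (from above) of beam_mid's +y axis
- lamp: loose battery lamp standing in the chuck: a plain steel shank 12 mm across and a level cylindrical aluminium head, 84 mm long (40 mm ahead of the shank, 44 mm behind) and 35 mm across, its axis 95 mm above the origin. Origin: centre of the shank's foot, 20 mm above the bench, on the chuck's axis. Its x axis is the direction it shines; at the start within 0.05 rad of the beam
- chuck_jaw0: one of the chuck's three small steel jaws round the shank; its origin is its inner face's middle, 51 mm above the bench
- chuck_jaw1: another jaw, as chuck_jaw0, a third of a turn on
- chuck_jaw2: the third jaw
- meter: the whole fixed clarity meter (rail, chuck body, receiver). Origin under the middle of the rail on the bench, straight under beam_mid; x toward the receiver, z up
- cell_rest: fixed dark metal rest for glass cells, 168 x 52 x 18 mm, long side along its x, three pockets at x = -52, 0 and +52 mm, each 32 x 22 mm, 12 mm deep. Origin: middle of its underside, on the bench. The two cells stand in the outer pockets, either one in either; the middle one is empty
- tall_cell: the taller glass cell, 68 mm high, 30 mm along its x, 20 mm along its y, 60 to 110 g, upright. Origin: centre of its underside, 6 mm above the bench in its pocket. Broad faces (30 mm wide, facing +y and -y, 20 mm apart) frosted; narrow ends (facing +x and -x, 30 mm apart) clear windows. Black stopper on the top 8 mm
- tall_cell_mid (a point): middle of the tall cell's glass, 30 mm above its underside; axes as tall_cell (x through the windows, y through the frosted faces)
- tall_cell_frost_a: the tall cell's frosted face on its +y side, 30 x 60 mm from its underside up (origin at the cell's origin)
- tall_cell_frost_b: the frosted face on its -y side, likewise
- tall_cell_windows: the tall cell's two clear windows at its narrow ends (origin at the cell's origin); fingers must not touch them
- short_cell: the shorter cell, 48 mm high, otherwise alike; stays in its pocket. Origin: centre of its underside
- oil_can: thumb oiler, 61 mm wide, 115 mm high, standing behind the rest; a bystander. Origin: centre of its underside
- marker: marker pen, 130 mm long, lying near the bench's front edge before the grinder; a bystander. Origin: its middle, underneath
There are look-alikes about, which are no part of the job. There is more than one size of the cell_rest; the one meant has the size given above.

How it is judged (in metres and radians):
On the way, in this order (a step that is already met when the one before it is completed fails the run):
1. the chuck's lever is at its closed stop and all three jaws grip the lamp's shank, the lamp still aimed and upright (value of joint chuck_sleeve above 1.05 rad and contact force between each of chuck_jaw0, chuck_jaw1, chuck_jaw2 and lamp above 1.5 N and angle between the x axis of lamp and the x axis of beam_mid, either way round below 0.12 rad and angle between lamp's own z axis and vertical below 0.05 rad), for 0.2 s.
2. the tall cell is lifted clear of its rest, gripped on both frosted faces (contact force between the fingers and tall_cell_frost_a above 2 N and contact force between the fingers and tall_cell_frost_b above 2 N and contact force between tall_cell and lamp below 0.2 N and contact force between tall_cell and meter below 0.2 N and contact force between tall_cell and cell_rest below 0.2 N and height (world z) of tall_cell above 0.025 m), for 0.2 s.
At the end, for the whole second after the job is handed in: Lever above 1.05 rad, jaws pressing the lamp, lamp upright, within 0.12 rad of the beam. Tall cell held still on both frosted faces, touching nothing else, its middle within 25 mm of beam_mid along the beam, 4.5 mm across, 10 mm in height, square within 0.12 rad, tilt under 0.1. Short cell in place (all of step 1 and contact force between the fingers and tall_cell_frost_a above 2 N and contact force between the fingers and tall_cell_frost_b above 2 N and contact force between tall_cell and lamp below 0.2 N and contact force between tall_cell and meter below 0.2 N and contact force between tall_cell and cell_rest below 0.2 N and x of tall_cell_mid in the frame of beam_mid between -0.025 and 0.025 m and y of tall_cell_mid in the frame of beam_mid between -0.0045 and 0.0045 m and z of tall_cell_mid in the frame of beam_mid between -0.01 and 0.01 m and angle between the x axis of tall_cell_mid and the x axis of beam_mid, either way round below 0.12 rad and angle between tall_cell's own z axis and vertical below 0.1 rad and linear speed of tall_cell below 0.02 m/s and distance of short_cell from where it was at the start of the episode below 0.012 m); the arm keeps its last pose, push and grip.
It fails at once if the fingers touch a clear window of the tall cell (contact force between the fingers and tall_cell_windows above 0.5 N).
It fails at once if the lamp is knocked over or out of its chuck (angle between lamp's own z axis and vertical above 0.2 rad or horizontal distance between lamp and chuck_axis above 0.02 m).
It fails at once if the tall cell is tipped over (angle between tall_cell's own z axis and vertical above 0.5 rad).
It fails at once if the short cell, the oil can or the marker is disturbed (distance of short_cell from where it was at the start of the episode above 0.012 m or distance of any of oil_can, marker from where it was at the start of the episode above 0.02 m).
It also fails if it takes over 61 s, if anything falls off the work surface, if the arm or the gripper's body presses on something with over 40 N, if the wrist force passes 120 N, or if a joint passes its speed limit or range.

### The arm

A 6-joint arm with a two-finger parallel gripper is mounted at the origin on a cart in front of the work surface, level with it; the furniture and walls round the work are solid. World frame = base frame: x ahead of the robot, y to its left, z up, the work surface at z = 0. Lengths are in m, angles in degrees, forces in N, time in s.
With the tool pointing down it reaches from about 0.3 to 0.75 m from the base axis. Payload 8.5 kg.
Tool frame: the origin (TCP) lies at the very end of the fingers, on their centre line; the grasp point (between the pads) lies 19 mm behind it (env.hold_point_z is the distance from the TCP to the grasp point, in m); z points along the fingers, y is the line along which they close (so a half turn about z gives the same grasp; the last joint's range is limited). The gripper opens to 85 mm and grips with 20 to 120 N. Pads are 22 mm wide; open, the fingers measure 114 mm over their backs; the gripper's body (76 mm by 85 mm) begins 54 mm behind the grasp point. The pads swing forward as they close: fully open they stand 13 mm farther back than shut.
Start: joints at [56.19, 21.807, 74.336, -0, 83.858, -12.336], TCP at [0.201, 0.512, 0.231] pointing down, gripper open.
Joint ranges: [-178.18, 178.18], [-50.72, 133.34], [12.68, 142.11], [-81.47, 261.47], [9.98, 163.14], [-165.26, 165.26]. Speed limits (degrees/s): [136.94, 136.94, 180, 180, 180, 180].

### API

Orientations are given as a 3x3 rotation matrix whose columns are the frame's x, y, z axes.
In Python, from rig import env, optics gives the robot as it stands.
- The arm moves only by the shell command python3 -m jog 'ROWS' [OPENING] [FORCE]. ROWS is JSON, a list of rows, each an object with "linear": the shift along the tool's x, y, z in units of 40 mm (1.0 is 40 mm), a list of three; "roll": the turn about the tool's z in units of 5 degrees (1.0 is 5 degrees). A call has 1 to 12 rows; each row shifts and turns the commanded pose from where the row before left it, along the tool's axes as they then stand; what a row does not reach is not made up. A row lasts 1/12 s, in which the tool goes at most 41.7 mm and 7.16 degrees, less where a joint would pass 70% of its speed; a pose out of reach is approached as far as the arm can. A call is refused whole if a number of a shift passes 1 or a number of a turn 1, either way. A call with a gripper value outside its range is refused whole. OPENING is the opening, from -1 (shut) to 1 (fully open), set as the call begins (- or left out, the last holds). The fingers move at their own pace and stop on an object; FORCE is the grip in N (left out, the last holds). Time passes only in rows, so rows that do not move let the fingers close. It gives the time, the measured TCP pose, the force, the opening and the grip force at its end, in the units of the state.
- env.observe(): the state, without advancing time (a new reading comes with each control period).
- optics.get_image(name): name is "scene" or "top"; returns the picture (420x560x3 uint8, red, green, blue); there is no depth.
- optics.calibration(name): a dict with "fov_y" (degrees; the focal length in pixels is half the picture's height over the tangent of half this angle, whatever the lens; pixels are square), "cx", "cy" (the principal point, pixels), "T" (4x4, takes a point from camera to world coordinates). Camera axes: x right, y down, z forward; pixel columns grow to the right and rows downward; lengths in m; the calibration is good to about 2 mm. A picture is of the moment at which its call begins. calibration takes no time and is no camera call.
- env.close_job(): hands the job in; it is judged then, once.
The state is a dict: "time_s": time; "q": joint angles; "qvel": joint speeds; "joint_efforts": joint torques, N m; "position": TCP position; "tool_rot": TCP orientation; "ft_force": force on the tool from outside, world axes, zero at the start; "wrist_torque": the same for the moment, N m; "grip_width": finger opening in m; "gripper_force": force on a finger pad.
Only numpy, scipy, OpenCV 4.12 (cv2) and the standard library are available. Lean on these libraries where they do the work, as an engineer would, in place of code of your own. Each camera call takes 0.05 s, during which the arm holds its last target. There are 200 camera calls.

## Working session

There is one attempt and no reset: what is moved stays moved. The work goes in short steps, Python scripts to look and compute and a shell command to move; the robot and the scene stay as the last step left them, time stands still between calls to the robot, and variables do not carry over. Pictures are saved under pics/ and viewed, at most 10 in all, crops included, and the job is handed in when it is done.

```bash
ls; mkdir -p pics; python3 - <<'E'
from rig import env, optics
import cv2, numpy as np
for n in ("scene","top"):
    im=optics.get_image(n); cv2.imwrite(f"pics/{n}0.png",im[:,:,::-1]); c=optics.calibration(n)
    print(n,c["fov_y"],c["cx"],c["cy"],np.round(c["T"],4).tolist())
s=env.observe(); print(s["time_s"],s["position"],np.round(s["tool_rot"],3).tolist(),s["grip_width"],env.hold_point_z)
E
```

```text
pics
scene 46.20772529320288 278.90618690376743 212.94312490908553 [[0.5651, -0.6199, 0.5444, 0.0039], [-0.825, -0.4305, 0.3661, -0.3485], [0.0074, -0.656, -0.7547, 0.9173], [0.0, 0.0, 0.0, 1.0]]
top 54.81969708864226 275.7748598530463 212.3110709681233 [[-0.0254, -0.9961, 0.0848, 0.5435], [-0.9997, 0.0255, 0.0, 0.0666], [-0.0022, -0.0847, -0.9964, 1.033], [0.0, 0.0, 0.0, 1.0]]
0.1 [0.20121656 0.51160189 0.23077431] [[-0.931, 0.366, -0.001], [0.366, 0.931, -0.001], [0.0, -0.001, -1.0]] 0.08536007083083985 0.0187
```

View pics/scene0.png

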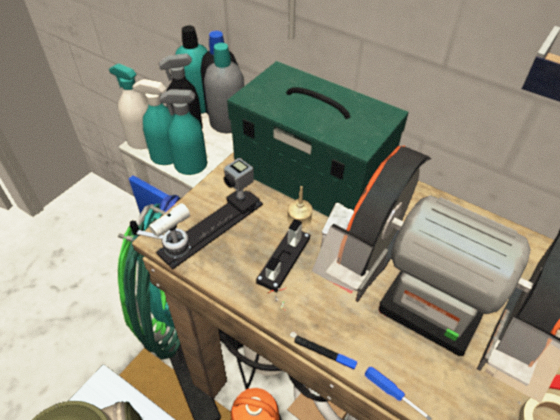

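View pics/top0.png

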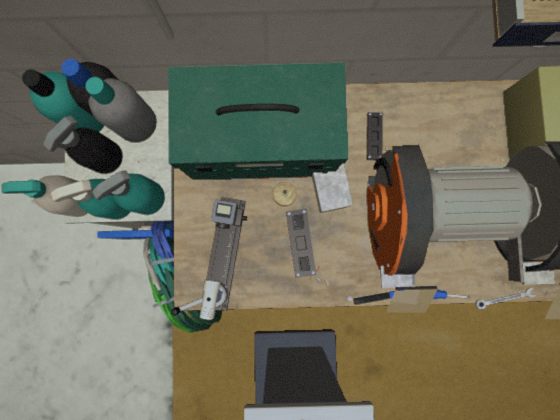

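The top view shows the meter's rail from about (210,300), the lamp end, to (228,210), the receiver. There is a rest with cells at (301,243) and a look-alike rest at (375,136). I'll enlarge both views next.

```bash
python3 - <<'E'
import cv2
a=cv2.imread("pics/top0.png")[185:325,160:340]; cv2.imwrite("pics/topc.png",cv2.resize(a,None,fx=4.2,fy=4.2,interpolation=cv2.INTER_CUBIC)[:600,:800])
a=cv2.imread("pics/scene0.png")[150:295,120:320]; cv2.imwrite("pics/scenec.png",cv2.resize(a,None,fx=4,fy=4,interpolation=cv2.INTER_CUBIC))
E
```

```text
(no output)
```

View pics/topc.png

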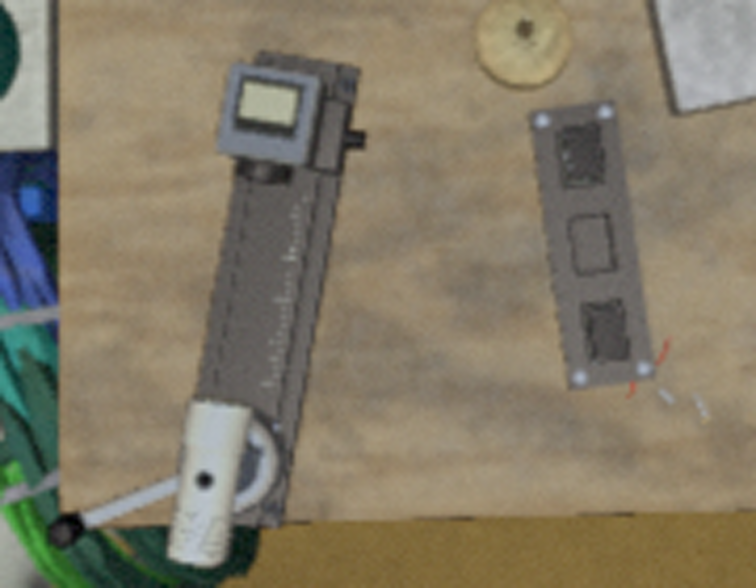

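View pics/scenec.png

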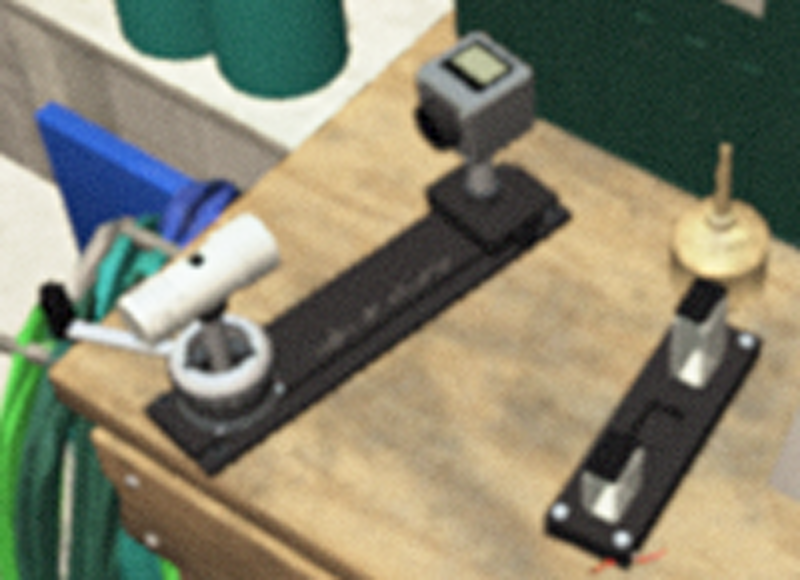

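The rests are:
- **Candidate A**, top (301,243): long, three pockets, cells in the outer two.
- **Candidate B**, top (375,136): smaller, by the toolbox.

A has to measure 168 x 52 mm. Its tall cell is the far one, at scene crop (695,335), which is top crop (582,155). The near one is the short cell. I'll triangulate these points now.

```bash
cat > geo.py <<'E'
from rig import env, optics
import cv2, numpy as np
C={n:optics.calibration(n) for n in ("scene","top")}
def ray(n,u,v):
    c=C[n]; f=210/np.tan(np.radians(c["fov_y"]/2)); T=np.array(c["T"])
    d=T[:3,:3]@np.array([(u-c["cx"])/f,(v-c["cy"])/f,1]); return T[:3,3],d/np.linalg.norm(d)
def plane(n,uv,z):
    o,d=ray(n,*uv); return o+d*(z-o[2])/d[2]
def tri(t,s):
    (o1,d1),(o2,d2)=ray("top",*t),ray("scene",*s)
    k=np.linalg.lstsq(np.c_[d1,-d2],o2-o1,rcond=None)[0]
    a,b=o1+k[0]*d1,o2+k[1]*d2; return (a+b)/2,np.linalg.norm(a-b)
def proj(n,p):
    c=C[n]; f=210/np.tan(np.radians(c["fov_y"]/2)); T=np.array(c["T"])
    q=T[:3,:3].T@(np.asarray(p)-T[:3,3]); return np.array([c["cx"]+f*q[0]/q[2],c["cy"]+f*q[1]/q[2]])
tc=lambda x,y:(160+(x+.5)/4.2-.5,185+(y+.5)/4.2-.5)
sc=lambda x,y:(120+(x+.5)/4-.5,150+(y+.5)/4-.5)
E
cat > m.py <<'E'
from geo import *
P={"screwFR":((606,111),(748,341)),"screwNL":((580,377),(559,511)),"screwNR":((645,369),(622,540)),
"tallTop":((582,155),(706,298)),"shortTop":((607,332),(613,457)),"lampdot":((204,479),(197,260)),
"knobtop":((64,532),(50,293)),"disp":((268,105),(479,63))}
for k,(a,b) in P.items():
    p,e=tri(tc(*a),sc(*b)); print(k,np.round(p*1000,1),round(e*1000,1))
s=[plane("top",tc(*x),.018) for x in ((541,120),(606,111),(580,377),(645,369))]
m=np.mean(s,0); dx=(s[0]+s[1]-s[2]-s[3])/2
print("rest",m,np.degrees(np.arctan2(dx[1],dx[0])),np.linalg.norm(dx),np.linalg.norm(s[0]-s[1]))
c=[plane("top",tc(*x),.018) for x in ((533,112),(613,101),(570,389),(653,377))]
print("rest size",np.linalg.norm(c[0]-c[2]),np.linalg.norm(c[1]-c[3]),np.linalg.norm(c[0]-c[1]))
# rail right edge / lines
a,b=[plane("top",tc(*x),.015) for x in ((357,70),(280,522))]
print("railR",a,b,np.degrees(np.arctan2(*(a-b)[1::-1])),np.linalg.norm(a-b))
# lamp edges at axis height 115mm
e=[plane("top",tc(*x),.115) for x in ((192,403),(249,408),(169,558),(222,566))]
d=(e[0]+e[1]-e[2]-e[3])/2; print("lamp mid",np.mean(e,0),"dir",np.degrees(np.arctan2(d[1],d[0])),np.linalg.norm(d),np.linalg.norm(e[0]-e[1]))
e=[plane("top",tc(*x),.140) for x in ((232,64),(322,74),(219,154),(309,166))]
print("recv",np.mean(e,0),np.linalg.norm(e[0]-e[1]),np.linalg.norm(e[0]-e[2]))
E
python3 m.py
```

```text
screwFR [631.3  -4.4  20.8] 0.9
screwNL [474.   16.4  21. ] 0.4
screwNR [477.8 -22.1  21.4] 0.0
tallTop [603.5  11.8  76.1] 5.9
shortTop [501.7   1.1  51.5] 1.2
lampdot [434.1 219.5 132.7] 0.3
knobtop [399.9 307.1  79.2] 2.2
disp [628.3 181.5 144. ] 0.8
rest [0.55240683 0.00608323 0.018     ] 6.882698931313914 0.15443875353132971 0.039319358995096636
rest size 0.16568358766159186 0.16541523344050704 0.04840855605043713
railR [0.66015161 0.14468957 0.015     ] [0.39359223 0.19509675 0.015     ] -10.708353975981645 0.27128358737339914
lamp mid [0.42946041 0.22045986 0.115     ] dir -9.88849690082193 0.08296753743784054 0.030605720200127216
recv [0.62346733 0.18114005 0.14      ] 0.0479155117271286 0.0480515846086118
```

```bash
cat > m2.py <<'E'
from geo import *
fr=plane("top",tc(357,70),.015); nr=plane("top",tc(280,524),.015)
print("railNR tri",tri(tc(280,524),sc(208,468)),"FR tri",tri(tc(357,70),sc(570,212)))
nl=plane("scene",sc(150,408),.015); fr2=plane("scene",sc(570,212),.015); nr2=plane("scene",sc(208,470),.015); fl=plane("top",tc(260,52),.015)
for n,v in zip(("nl","fr2","nr2","fl","fr","nr"),(nl,fr2,nr2,fl,fr,nr)): print(n,np.round(v*1000,1))
for q in ((fr2+nl)/2,(fl+nr)/2,(fr+nl)/2): print("mid",np.round(q*1000,1))
# rail right edge fit in top image: dark->wood transition, rows of picture
im=cv2.imread("pics/top0.png").astype(float).mean(2)
pts=[]
for v in range(225,300,3):
    x0=160+(357-(v-185)*4.2*0+0)/4.2
    u=np.interp(v,[201.7,309.5],[245,226.7]); us=np.arange(int(u)-7,int(u)+8); g=np.diff(cv2.GaussianBlur(im[v:v+1],(5,1),1)[0][us]); k=np.argmax(g)
    if g[k]>8: pts.append((us[k]+.5,v))
w=np.array([plane("top",p,.015)[:2] for p in pts]); l=cv2.fitLine(w.astype(np.float32),cv2.DIST_HUBER,0,.001,.001).ravel()
print("edge",len(pts),np.degrees(np.arctan2(l[1],l[0])),l)
print("oil",tri(tc(525,29),sc(724,146)))
# cell: stopper top corners projected
a=np.radians(6.9); R=np.array([[np.cos(a),-np.sin(a)],[np.sin(a),np.cos(a)]])
for x,y in((15,10),(15,-10),(-15,-10),(-15,10)):
    p=np.r_[R@[ .052+x/1000,y/1000]+[.5524,.0061],.074]; t=proj("top",p);s=proj("scene",p)
    print("stopper corner crop top",np.round((t-[160,185])*4.2),"scene",np.round((s-[120,150])*4))
E
python3 m2.py
```

```text
railNR tri (array([0.39128306, 0.19632584, 0.01183467]), np.float64(0.0020816250289283594)) FR tri (array([0.66083461, 0.14447279, 0.0120176 ]), np.float64(0.0011224419853009405))
nl [401.3 250.4  15. ]
fr2 [659.  142.4  15. ]
nr2 [388.4 194.4  15. ]
fl [672.6 202.9  15. ]
fr [660.2 144.7  15. ]
nr [392.4 195.1  15. ]
mid [530.2 196.4  15. ]
mid [532.5 199.   15. ]
mid [530.7 197.6  15. ]
edge 25 -10.552882 [ 0.9830863  -0.18314297  0.51392347  0.16970892]
oil (array([0.66905782, 0.04357836, 0.12295106]), np.float64(0.004521200487286529))
stopper corner crop top [562. 126.] scene [695. 274.]
stopper corner crop top [597. 121.] scene [727. 286.]
stopper corner crop top [605. 173.] scene [703. 323.]
stopper corner crop top [570. 178.] scene [671. 310.]
```

The heights match: screws 21 mm, lamp dot 133 mm, knob top 79 mm and knob radius 94 mm. The rest measures about 166x49 mm, so A is the right one. Next I'll go above the knob, with the closing line along the lever's tangent.

```bash
python3 -m jog '[{"linear":[-0.65,-0.294,0]},{"linear":[-0.65,-0.294,0]},{"linear":[-0.65,-0.294,0]},{"linear":[-0.65,-0.294,0]},{"linear":[-0.65,-0.294,0]},{"linear":[-0.65,-0.294,0]},{"linear":[-0.65,-0.294,0]},{"linear":[-0.65,-0.294,0]},{"linear":[-0.65,-0.294,0]},{"linear":[-0.65,-0.294,0]}]' 0.18 30
python3 -m jog '[{"roll":0.95},{"roll":0.95},{"roll":0.95},{"roll":0.95},{"roll":0.95},{"roll":0.95},{"roll":0.95},{"roll":0.95},{"roll":0.95},{"roll":0.95},{},{}]'
```

```text
invalid input
invalid input
```

```bash
python3 -m jog '[{"linear":[-0.65,-0.294,0],"roll":0},{"linear":[-0.65,-0.294,0],"roll":0},{"linear":[-0.65,-0.294,0],"roll":0},{"linear":[-0.65,-0.294,0],"roll":0},{"linear":[-0.65,-0.294,0],"roll":0},{"linear":[-0.65,-0.294,0],"roll":0},{"linear":[-0.65,-0.294,0],"roll":0},{"linear":[-0.65,-0.294,0],"roll":0},{"linear":[-0.65,-0.294,0],"roll":0},{"linear":[-0.65,-0.294,0],"roll":0}]' 0.18 30
python3 -m jog '[{"linear":[0,0,0],"roll":0.95},{"linear":[0,0,0],"roll":0.95},{"linear":[0,0,0],"roll":0.95},{"linear":[0,0,0],"roll":0.95},{"linear":[0,0,0],"roll":0.95},{"linear":[0,0,0],"roll":0.95},{"linear":[0,0,0],"roll":0.95},{"linear":[0,0,0],"roll":0.95},{"linear":[0,0,0],"roll":0.95},{"linear":[0,0,0],"roll":0.95},{"linear":[0,0,0],"roll":0},{"linear":[0,0,0],"roll":0}]'
```

```text
time_s: 0.93
position: [0.4009, 0.306, 0.2311]
tool_rot: [[-0.931, 0.366, -0.001], [0.366, 0.931, -0.0], [0.0, -0.0, -1.0]]
ft_force: [1.3, 0.3, 0.4]
grip_width: 0.0506
gripper_force: 0.0
time_s: 1.93
position: [0.4001, 0.3071, 0.2311]
tool_rot: [[-0.361, 0.933, -0.001], [0.933, 0.361, -0.0], [-0.0, -0.001, -1.0]]
ft_force: [0.4, 0.6, 0.1]
grip_width: 0.0508
gripper_force: 0.0
```

```bash
python3 -m jog '[{"linear":[0,0,0.7],"roll":0},{"linear":[0,0,0.7],"roll":0},{"linear":[0,0,0.7],"roll":0},{"linear":[0,0,0.7],"roll":0},{"linear":[0,0,0.4],"roll":0},{"linear":[0,0,0.4],"roll":0},{"linear":[0,0,0.3],"roll":0},{"linear":[0,0,0.3],"roll":0},{"linear":[0,0,0.25],"roll":0},{"linear":[0,0,0],"roll":0},{"linear":[0,0,0],"roll":0}]'
python3 - <<'E'
from geo import *
a=optics.get_image("scene")[150:270,110:230,::-1]; b=optics.get_image("top")[250:340,140:260,::-1]
cv2.imwrite("pics/k1.png",np.hstack([cv2.resize(a,(400,400),interpolation=2),cv2.resize(b,(400,300),interpolation=2)[:400] if 0 else cv2.copyMakeBorder(cv2.resize(b,(400,300),interpolation=2),0,100,0,0,0)]))
E
```

```text
time_s: 2.85
position: [0.4001, 0.3072, 0.0532]
tool_rot: [[-0.36, 0.933, -0.001], [0.933, 0.36, -0.0], [-0.0, -0.001, -1.0]]
ft_force: [0.1, -0.0, -0.2]
grip_width: 0.0502
gripper_force: 0.0
```

View pics/k1.png

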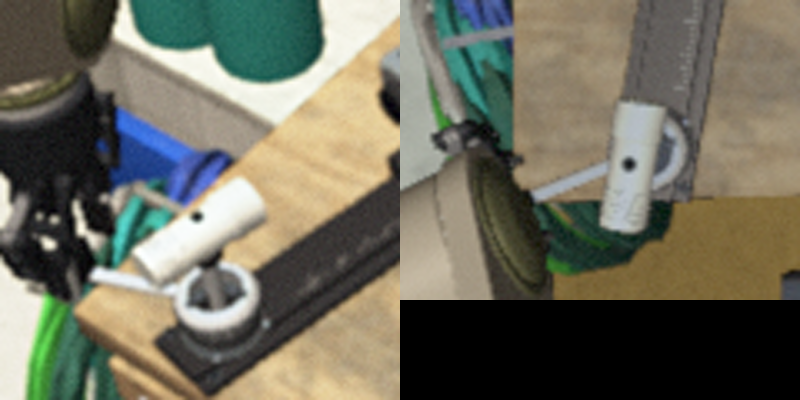

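The fingers straddle the knob, with the lever bar entering the gripper at crop (95,280), and there was no contact on the way down. I'll close now.

```bash
python3 -m jog '[{"linear":[0,0,0],"roll":0},{"linear":[0,0,0],"roll":0},{"linear":[0,0,0],"roll":0},{"linear":[0,0,0],"roll":0},{"linear":[0,0,0],"roll":0},{"linear":[0,0,0],"roll":0},{"linear":[0,0,0],"roll":0},{"linear":[0,0,0],"roll":0}]' -1 30
```

```text
time_s: 3.62
position: [0.4004, 0.3073, 0.0538]
tool_rot: [[-0.359, 0.933, 0.001], [0.933, 0.359, 0.0], [0.0, 0.001, -1.0]]
ft_force: [-0.9, -0.9, 5.6]
grip_width: 0.0167
gripper_force: 29.2
```

```bash
python3 -m jog '[{"linear":[-0.0033,0.1243,0],"roll":0.6},{"linear":[-0.0033,0.1243,0],"roll":0.6},{"linear":[-0.0033,0.1243,0],"roll":0.6},{"linear":[-0.0033,0.1243,0],"roll":0.6},{"linear":[-0.0033,0.1243,0],"roll":0.6},{"linear":[-0.0033,0.1243,0],"roll":0.6},{"linear":[-0.0033,0.1243,0],"roll":0.6},{"linear":[-0.0033,0.1243,0],"roll":0.6},{"linear":[-0.0033,0.1243,0],"roll":0.6},{"linear":[-0.0033,0.1243,0],"roll":0.6},{"linear":[0,0,0],"roll":0},{"linear":[0,0,0],"roll":0}]'
```

```text
time_s: 4.62
position: [0.4495, 0.3116, 0.0538]
tool_rot: [[0.157, 0.988, 0.0], [0.988, -0.157, -0.001], [-0.001, 0.001, -1.0]]
ft_force: [-0.5, -5.6, 6.0]
grip_width: 0.0172
gripper_force: 29.4
```

```bash
python3 -m jog '[{"linear":[-0.0033,0.1243,0],"roll":0.6},{"linear":[-0.0033,0.1243,0],"roll":0.6},{"linear":[-0.0033,0.1243,0],"roll":0.6},{"linear":[-0.0033,0.1243,0],"roll":0.6},{"linear":[-0.0033,0.1243,0],"roll":0.6},{"linear":[-0.0033,0.1243,0],"roll":0.6},{"linear":[-0.0033,0.1243,0],"roll":0.6},{"linear":[-0.0033,0.1243,0],"roll":0.6},{"linear":[-0.0033,0.1243,0],"roll":0.6},{"linear":[-0.0033,0.1243,0],"roll":0.6},{"linear":[0,0,0],"roll":0},{"linear":[0,0,0],"roll":0}]'
python3 -m jog '[{"linear":[-0.0033,0.1243,0],"roll":0.6},{"linear":[0,0,0],"roll":0},{"linear":[0,0,0],"roll":0}]'
```

```text
time_s: 5.62
position: [0.4928, 0.2911, 0.0537]
tool_rot: [[0.629, 0.777, -0.003], [0.777, -0.629, -0.002], [-0.004, -0.001, -1.0]]
ft_force: [-7.1, -8.3, 11.1]
grip_width: 0.0171
gripper_force: 29.9
time_s: 5.87
position: [0.4963, 0.288, 0.0537]
tool_rot: [[0.669, 0.743, -0.004], [0.743, -0.669, -0.002], [-0.004, -0.001, -1.0]]
ft_force: [-8.7, -7.5, 11.5]
grip_width: 0.0167
gripper_force: 29.9
```

```bash
python3 -m jog '[{"linear":[-0.0033,0.1243,0],"roll":0.4},{"linear":[0,0,0],"roll":0},{"linear":[0,0,0],"roll":0}]'
python3 -m jog '[{"linear":[0,0.1,0],"roll":0.2},{"linear":[0,0,0],"roll":0},{"linear":[0,0,0],"roll":0}]'
```

```text
time_s: 6.12
position: [0.497, 0.2872, 0.0536]
tool_rot: [[0.694, 0.72, -0.009], [0.72, -0.694, 0.002], [-0.005, -0.008, -1.0]]
ft_force: [-19.9, 6.7, 15.1]
grip_width: 0.0171
gripper_force: 31.0
time_s: 6.37
position: [0.4969, 0.2869, 0.0535]
tool_rot: [[0.706, 0.708, -0.014], [0.709, -0.706, 0.005], [-0.006, -0.014, -1.0]]
ft_force: [-30.8, 21.6, 19.3]
grip_width: 0.0168
gripper_force: 32.8
```

The lever is at its hard stop: the pose stalled and the tangential force rose to about 37 N. I'll relax, release and lift.

```bash
python3 -m jog '[{"linear":[0,-0.1,0],"roll":0},{"linear":[0,0,0],"roll":0},{"linear":[0,0,0],"roll":0}]'
python3 -m jog '[{"linear":[0,0,0],"roll":0},{"linear":[0,0,0],"roll":0},{"linear":[0,0,0],"roll":0},{"linear":[0,0,0],"roll":0},{"linear":[0,0,0],"roll":0}]' 0.18
python3 -m jog '[{"linear":[0,0,-0.4],"roll":0},{"linear":[0,0,-0.7],"roll":0},{"linear":[0,0,-0.8],"roll":0},{"linear":[0,0,-0.8],"roll":0},{"linear":[0,0,-0.8],"roll":0},{"linear":[0,0,-0.6],"roll":0},{"linear":[0,0,0],"roll":0}]'
```

```text
time_s: 6.62
position: [0.4968, 0.2871, 0.0535]
tool_rot: [[0.706, 0.708, -0.009], [0.708, -0.706, 0.001], [-0.006, -0.007, -1.0]]
ft_force: [-20.4, 7.3, 15.3]
grip_width: 0.0167
gripper_force: 31.3
time_s: 7.03
position: [0.5018, 0.2855, 0.0532]
tool_rot: [[0.707, 0.707, 0.0], [0.707, -0.707, -0.0], [0.0, 0.0, -1.0]]
ft_force: [-0.1, -0.4, -0.3]
grip_width: 0.0504
gripper_force: 0.0
time_s: 7.62
position: [0.5033, 0.2862, 0.2226]
tool_rot: [[0.707, 0.707, 0.009], [0.707, -0.707, 0.003], [0.008, 0.004, -1.0]]
ft_force: [-0.3, 0.4, 0.6]
grip_width: 0.0504
gripper_force: 0.0
```

```bash
python3 -m jog '[{"linear":[-0.303,0.664,0],"roll":0},{"linear":[-0.303,0.664,0],"roll":0},{"linear":[-0.303,0.664,0],"roll":0},{"linear":[-0.303,0.664,0],"roll":0},{"linear":[-0.303,0.664,0],"roll":0},{"linear":[-0.303,0.664,0],"roll":0},{"linear":[-0.303,0.664,0],"roll":0},{"linear":[-0.303,0.664,0],"roll":0},{"linear":[-0.303,0.664,0],"roll":0},{"linear":[-0.303,0.664,0],"roll":0}]'
python3 -m jog '[{"linear":[0,0,0],"roll":0.95},{"linear":[0,0,0],"roll":0.95},{"linear":[0,0,0],"roll":0.95},{"linear":[0,0,0],"roll":0.95},{"linear":[0,0,0],"roll":0.95},{"linear":[0,0,0],"roll":0.95},{"linear":[0,0,0],"roll":0.95},{"linear":[0,0,0],"roll":0.97},{"linear":[0,0,0],"roll":0},{"linear":[0,0,0],"roll":0}]'
python3 - <<'E'
from geo import *
a=optics.get_image("scene")[150:290,120:320,::-1]; b=optics.get_image("top")[190:325,165:345,::-1]
cv2.imwrite("pics/top1.png",b)
cv2.imwrite("pics/k2.png",np.hstack([cv2.resize(a,(400,280),interpolation=2),cv2.resize(b,(373,280),interpolation=2)]))
E
```

```text
time_s: 8.45
position: [0.604, 0.0106, 0.2165]
tool_rot: [[0.707, 0.707, -0.001], [0.707, -0.707, 0.0], [-0.001, -0.001, -1.0]]
ft_force: [1.0, 0.5, 0.1]
grip_width: 0.0504
gripper_force: 0.0
time_s: 9.28
position: [0.6037, 0.0121, 0.2167]
tool_rot: [[0.992, 0.123, -0.001], [0.123, -0.992, 0.0], [-0.001, -0.0, -1.0]]
ft_force: [-0.5, 0.2, 0.4]
grip_width: 0.0501
gripper_force: 0.0
```

View pics/k2.png

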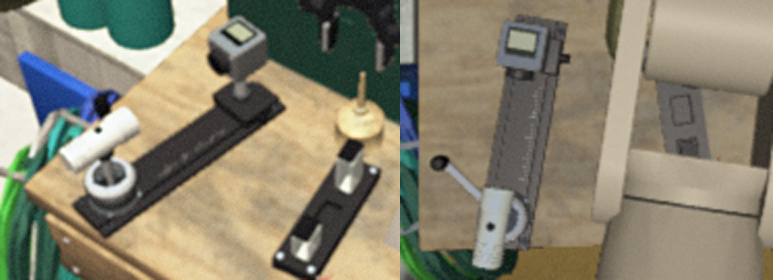

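The lever now points forward-left, with the knob at crop (438,162). The lamp is upright and aligned with the rail, and both cells are in place. Descending on the tall cell.

```bash
python3 - <<'E'
from geo import *
k=plane("top",(183.3,268.2),.082); print(k, np.degrees(np.arctan2(k[1]-.2195,k[0]-.434)))
E
python3 -m jog '[{"linear":[0,0,0.7],"roll":0},{"linear":[0,0,0.7],"roll":0},{"linear":[0,0,0.7],"roll":0},{"linear":[0,0,0.7],"roll":0},{"linear":[0,0,0.5],"roll":0},{"linear":[0,0,0.4],"roll":0},{"linear":[0,0,0.4],"roll":0},{"linear":[0,0,0.3],"roll":0},{"linear":[0,0,0.3],"roll":0},{"linear":[0,0,0],"roll":0},{"linear":[0,0,0],"roll":0}]'
```

```text
[0.49929178 0.28541375 0.082     ] 45.2716052438468
time_s: 10.3
position: [0.6036, 0.0123, 0.0291]
tool_rot: [[0.993, 0.122, -0.001], [0.122, -0.993, 0.0], [-0.001, -0.0, -1.0]]
ft_force: [-0.3, -0.1, -0.4]
grip_width: 0.0502
gripper_force: 0.0
```

The lever points at 45°, where the stop should be at 46°. Closing on the cell.

```bash
python3 -m jog '[{"linear":[0,0,0],"roll":0},{"linear":[0,0,0],"roll":0},{"linear":[0,0,0],"roll":0},{"linear":[0,0,0],"roll":0},{"linear":[0,0,0],"roll":0},{"linear":[0,0,0],"roll":0},{"linear":[0,0,0],"roll":0},{"linear":[0,0,0],"roll":0}]' -1 30
```

```text
time_s: 10.97
position: [0.6042, 0.0122, 0.0302]
tool_rot: [[0.993, 0.121, 0.002], [0.121, -0.993, -0.0], [0.002, 0.001, -1.0]]
ft_force: [-1.1, -0.1, 6.6]
grip_width: 0.0203
gripper_force: 32.0
```

```bash
python3 -m jog '[{"linear":[0,0,-0.1],"roll":0},{"linear":[0,0,-0.2],"roll":0},{"linear":[0,0,-0.3],"roll":0},{"linear":[0,0,-0.4],"roll":0},{"linear":[0,0,-0.5],"roll":0},{"linear":[0,0,-0.5],"roll":0},{"linear":[0,0,-0.5],"roll":0},{"linear":[0,0,-0.5],"roll":0},{"linear":[0,0,-0.5],"roll":0},{"linear":[0,0,-0.5],"roll":0},{"linear":[0,0,0],"roll":0},{"linear":[0,0,0],"roll":0}]'
python3 - <<'E'
from geo import *
a=optics.get_image("scene"); cv2.imwrite("pics/s3.png",a[:,:,::-1]); cv2.imwrite("pics/k3.png",cv2.resize(a[120:260,180:330,::-1],(600,560),interpolation=2))
E
```

```text
time_s: 11.97
position: [0.6038, 0.0123, 0.1901]
tool_rot: [[0.993, 0.121, 0.002], [0.121, -0.993, -0.0], [0.002, 0.0, -1.0]]
ft_force: [0.2, 0.1, -1.2]
grip_width: 0.0197
gripper_force: 31.2
```

View pics/k3.png

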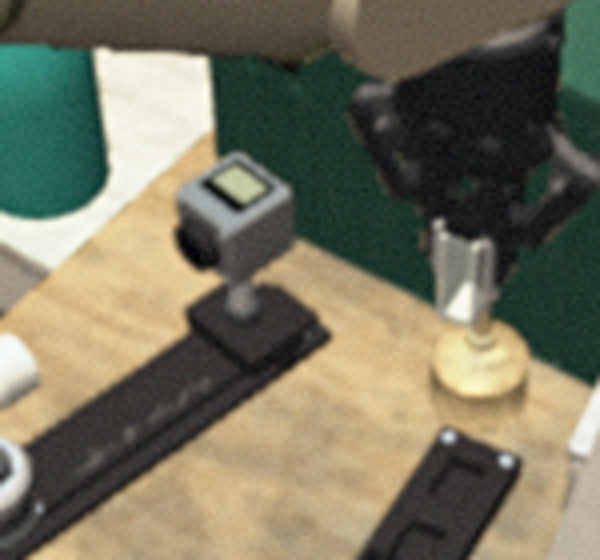

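The cell hangs upright between the pads, clear of the rest: crop (465,270), bottom near (470,325). I'll carry it above the light path and turn it.

```bash
python3 -m jog '[{"linear":[-0.1013,-0.406,0],"roll":0},{"linear":[-0.1013,-0.406,0],"roll":0},{"linear":[-0.1013,-0.406,0],"roll":0},{"linear":[-0.1013,-0.406,0],"roll":0},{"linear":[-0.1013,-0.406,0],"roll":0},{"linear":[-0.1013,-0.406,0],"roll":0},{"linear":[-0.1013,-0.406,0],"roll":0},{"linear":[-0.1013,-0.406,0],"roll":0},{"linear":[-0.1013,-0.406,0],"roll":0},{"linear":[-0.1013,-0.406,0],"roll":0},{"linear":[-0.1013,-0.406,0],"roll":0},{"linear":[-0.1013,-0.406,0],"roll":0}]'
python3 -m jog '[{"linear":[0,0,0],"roll":0.5},{"linear":[0,0,0],"roll":0.5},{"linear":[0,0,0],"roll":0.5},{"linear":[0,0,0],"roll":0.5},{"linear":[0,0,0],"roll":0.5},{"linear":[0,0,0],"roll":0.5},{"linear":[0,0,0],"roll":0.53},{"linear":[0,0,0],"roll":0},{"linear":[0,0,0],"roll":0},{"linear":[0,0,0],"roll":0}]'
```

```text
time_s: 13.02
position: [0.5305, 0.2012, 0.188]
tool_rot: [[0.993, 0.121, -0.003], [0.121, -0.993, -0.0], [-0.003, -0.0, -1.0]]
ft_force: [0.4, -0.4, -0.7]
grip_width: 0.0197
gripper_force: 31.2
time_s: 13.85
position: [0.5315, 0.2001, 0.1887]
tool_rot: [[0.983, -0.185, -0.001], [-0.185, -0.983, -0.0], [-0.001, 0.0, -1.0]]
ft_force: [0.9, -1.0, -1.3]
grip_width: 0.0195
gripper_force: 31.2
```

Lowering to TCP z 0.109 (79.7 mm, 2.0 units).

```bash
python3 -m jog '[{"linear":[0,0,0.2],"roll":0},{"linear":[0,0,0.3],"roll":0},{"linear":[0,0,0.3],"roll":0},{"linear":[0,0,0.3],"roll":0},{"linear":[0,0,0.3],"roll":0},{"linear":[0,0,0.3],"roll":0},{"linear":[0,0,0.2],"roll":0},{"linear":[0,0,0.1],"roll":0},{"linear":[0,0,0],"roll":0},{"linear":[0,0,0],"roll":0},{"linear":[0,0,0],"roll":0}]'
python3 - <<'E'
from geo import *
a=optics.get_image("scene"); cv2.imwrite("pics/s4.png",a[:,:,::-1]); cv2.imwrite("pics/k4.png",cv2.resize(a[145:265,150:270,::-1],(600,600),interpolation=2))
b=optics.get_image("top");cv2.imwrite("pics/t4.png",b[:,:,::-1])
E
```

```text
time_s: 14.77
position: [0.5323, 0.1999, 0.1099]
tool_rot: [[0.983, -0.186, 0.001], [-0.186, -0.983, 0.0], [0.001, -0.0, -1.0]]
ft_force: [-0.1, -0.2, -0.7]
grip_width: 0.0194
gripper_force: 31.2
```

View pics/k4.png

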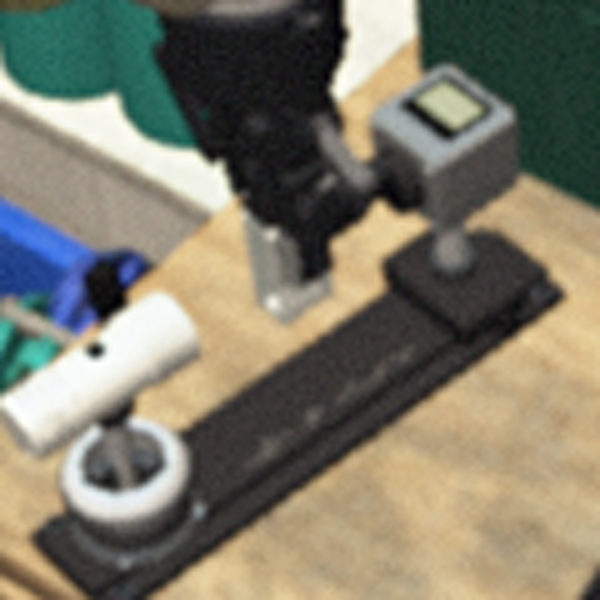

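```bash
cat > m3.py <<'E'
from geo import *
s=lambda p:np.round((proj("scene",p)-[150,145]+.5)*5-.5)
a=np.radians(-10.7);R=np.array([[np.cos(a),-np.sin(a)],[np.sin(a),np.cos(a)]])
for x,y in((15,10),(15,-10),(-15,-10),(-15,10)): print("cell corner",x,y,s(np.r_[R@[x/1e3,y/1e3]+[.5323,.1999],.0857]))
def L(x,y,z): return np.r_[R@[x/1e3,y/1e3]+[.5323,.2],z]
print("lamp dot",s(L(-100,0,.1325)),"chuck sleeve top centre",s(L(-100,0,.057)))
for c in((-25),(25)):
  for x in (60,108): print("recv top",x,c,s(L(x,c,.140)))
k=lambda x,y:(150+(x+.5)/5-.5,145+(y+.5)/5-.5)
# sleeve ellipse, receiver top corners, on planes
for n,uv,z in(("sleeve ctr",(126,470),.057),("recv corners L",(374,128),.14),("B",(452,67),.14),("R",(520,122),.14),("F",(436,170),.14),("cell F",(282,322),.0857),("cell L",(257,302),.0857),("cell R",(329,291),.0857),("dot",(95,351),.1325)):
  p=plane("scene",k(*uv),z); q=R.T@(p[:2]-[.5323,.2]); print(n,np.round(p*1000,1),"in beam frame",np.round(q*1000,1))
for n,uv,z in(("dot",(204,479),.1325),("rL",(232,64),.14),("rR",(322,74),.14),("nL",(219,154),.14),("nR",(309,166),.14)):
  p=plane("top",tc(*uv),z); q=R.T@(p[:2]-[.5323,.2]); print("top",n,np.round(q*1000,1))
E
python3 m3.py
```

```text
cell corner 15 10 [305. 273.]
cell corner 15 -10 [333. 296.]
cell corner -15 -10 [282. 331.]
cell corner -15 10 [254. 307.]
lamp dot [ 98. 351.] chuck sleeve top centre [125. 463.]
recv top 60 -25 [422. 179.]
recv top 108 -25 [502. 126.]
recv top 60 25 [349. 123.]
recv top 108 25 [428.  73.]
sleeve ctr [431.2 215.4  57. ] in beam frame [-102.2   -3.6]
recv corners L [600.  202.1 140. ] in beam frame [66.1 14.6]
B [652.3 197.8 140. ] in beam frame [118.3  20.1]
R [640.8 150.3 140. ] in beam frame [115.8 -28.7]
F [594.7 162.8 140. ] in beam frame [ 68.2 -25. ]
cell F [519.9 196.4  85.7] in beam frame [-11.5  -5.9]
cell L [522.7 213.4  85.7] in beam frame [-11.9  11.4]
cell R [546.6 190.9  85.7] in beam frame [15.7 -6.2]
dot [433.6 219.6 132.5] in beam frame [-100.7    1. ]
top dot [-100.3    1. ]
top rL [116.2  23.1]
top rR [118.5 -24.8]
top nL [68.1 21.6]
top nR [ 69.5 -26.3]
```

The lamp and receiver agree within a couple of millimetres. To pin down the across-beam position, I'll fit both rail edges and the receiver nose from the first top picture, which had no arm in view.

```bash
cat > m4.py <<'E'
from geo import *
a=np.radians(-10.7);R=np.array([[np.cos(a),-np.sin(a)],[np.sin(a),np.cos(a)]])
g0=cv2.imread("pics/top0.png").astype(float).mean(2)
def edge(us0,vs,sign,z,r0,r1):
    P=[]
    for v in range(r0,r1):
        u=np.interp(v,vs,us0); us=np.arange(int(u)-5,int(u)+6); row=cv2.GaussianBlur(g0[v:v+1],(5,1),1)[0]
        d=sign*np.diff(row[us]); d[d<0]=0; k=np.argmax(d)
        if d[k]>6 and 0<k<9: P.append((np.sum(us[k-1:k+2]*d[k-1:k+2])/d[k-1:k+2].sum()+.5,v))
    w=np.array([plane("top",p,z)[:2] for p in P]); l=cv2.fitLine(w.astype(np.float32),cv2.DIST_HUBER,0,.001,.001).ravel()
    q=R.T@(l[2:]-[.5323,.2]); ang=np.degrees(np.arctan2(l[1],l[0])); ang=(ang+90)%180-90
    print(len(P),"angle",round(ang,2),"y at mid",np.round((q[1]-q[0]*np.tan(np.radians(ang+10.7)))*1000,2))
def tcv(x,y): return tc(x,y)
A,B=tc(357,70),tc(280,522)
for z in(0,.015): edge([A[0],B[0]],[A[1],B[1]],1,z,232,300)
A,B=tc(235,185),tc(201,395)
edge([A[0],B[0]],[A[1],B[1]],-1,.015,232,276)
# lamp edges at axis height
A,B=tc(192,410),tc(169,550); edge([A[0],B[0]],[A[1],B[1]],1,.115,287,313)
A,B=tc(249,415),tc(225,555); edge([A[0],B[0]],[A[1],B[1]],-1,.115,287,313)
E
python3 m4.py
```

```text
68 angle -11.02 y at mid -32.37
68 angle -11.02 y at mid -33.77
44 angle -11.58 y at mid 32.48
25 angle -11.03 y at mid 14.34
23 angle -7.7 y at mid -7.49
```

The rail edges sit at +32.5 and -32.4 mm from the cell's centre line, so it is centred within about 0.5 mm. The rail's angle is -11.0 to -11.6°, against the tool's -10.7°. The cell is in place and still, so I'm handing in.

```bash
python3 - <<'E'
from rig import env
s=env.observe(); print(s["time_s"],s["position"],s["grip_width"],s["gripper_force"]); print(env.close_job())
E
```

```text
14.8667 [0.53226209 0.19989128 0.10992993] 0.01981518989008661 31.234272122383118
the job is handed in; nothing more can be done
None
```

I handed the job in at 14.9 s with the chuck lever at its closed stop and the tall cell held still and upright at mid-beam by its frosted faces; the hand-in call returned no verdict, so I can't confirm it passed.

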